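# Stand the tipped bottles in their anti-tip bases

### The arm

A 6-joint arm with a two-finger parallel gripper is mounted at the origin on a cart in front of the work surface, level with it; the furniture and walls round the work are solid. World frame = base frame: x ahead of the robot, y to its left, z up, the work surface at z = 0. Lengths are in m, angles in rad, forces in N, time in s.
With the tool pointing down it reaches from about 0.275 to 0.85 m from the base axis. Payload 19 kg.
Tool frame: the origin (TCP) lies midway between the tips of the shut fingers; the grasp point (between the pads) lies env.grip_depth behind it (env.grip_depth is the distance from the TCP to the grasp point, in m); z points along the fingers, y is the line along which they close (so a half turn about z gives the same grasp; the last joint's range is limited). The gripper opens to 85 mm and grips with 20 to 120 N. Pads are 22 mm wide; open, the fingers measure 114 mm over their backs; the gripper's body (76 mm by 85 mm) begins 54 mm behind the grasp point. The pads swing forward as they close: fully open they stand 13 mm farther back than shut.
Start: joints at [-1.348, 0.15, 1.437, -0, 1.554, -0.134], TCP at [0.201, -0.539, 0.202] pointing down, gripper open.
Joint ranges: [-2.8, 2.8], [-0.68, 2.1], [0.12, 2.68], [-1.39, 4.53], [0.16, 2.79], [-2.81, 2.81]. Speed limits (rad/s): [1.89, 1.89, 2.22, 3.01, 3.01, 3.01].

### API

Orientations are given as a unit quaternion [w, x, y, z].
In Python, from bench import env, snapshot, camera_model gives the robot as it stands. The module is installed in compiled form; this text tells all that it offers.
- The arm moves only by the shell command python3 -m crank 'ROWS' [FORCE]. ROWS is JSON, a list of rows, each a list of 7 numbers: the turn, a rotation vector about the tool's x, y, z in units of 5 degrees (1.0 is 5 degrees), then the shift along the tool's x, y, z in units of 40 mm (1.0 is 40 mm), then the finger opening in mm, from 0 to 85.4. A call has 1 to 8 rows; each row shifts and turns the commanded pose from where the row before left it, along the tool's axes as they then stand; what a row does not reach is not made up. A row lasts 1/12 s, in which the tool goes at most 41.7 mm and 7.16 degrees, less where a joint would pass 70% of its speed; a pose out of reach is approached as far as the arm can. A call is refused whole if a number of a shift passes 1 or a number of a turn 1, either way. A call with a gripper value outside its range is refused whole. The fingers move at their own pace and stop on an object; FORCE is the grip in N (left out, the last holds). Time passes only in rows, so rows that do not move let the fingers close. It gives the time, the measured TCP pose, the force, the opening and the grip force at its end, in the units of the state.
- env.get_state(): the state, without advancing time (a new reading comes with each control period).
- snapshot(name): name is "scene" or "top"; returns the picture (420x560x3 uint8, blue, green, red); there is no depth.
- camera_model(name): a dict with "fx", "fy", "cx", "cy" (pixels), "cam_to_world" (4x4, takes a point from camera to world coordinates). Camera axes: x right, y down, z forward; pixel columns grow to the right and rows downward; lengths in m; the calibration is good to about 2 mm. A picture is of the moment at which its call begins. camera_model takes no time and is no camera call.
- env.hand_in(): hands the job in; it is judged then, once.
The state is a dict: "t": time; "joint_pos": joint angles; "joint_vel": joint speeds; "joint_torque": joint torques, N m; "ee_pos": TCP position; "tool_rot": TCP orientation; "ft_force": force on the tool from outside, world axes, zero at the start; "wrist_torque": the same for the moment, N m; "width": finger opening in m; "finger_force": force on a finger pad.
Only numpy, scipy, OpenCV 4.12 (cv2) and the standard library are available. Lean on these libraries where they do the work, as an engineer would, in place of code of your own. Each camera call takes 0.05 s, during which the arm holds its last target. There are 200 camera calls.

### The job

Stand the three bottles with pointed tips that stand among the paint pots in the turned wooden bases so that they cannot tip over: the smallest bottle in the base with the smallest recess, the middle one in the middle base, the largest in the largest. Keep the bottles upright, set each one down on the floor of its recess without dropping it, and leave the squat paint pots standing where they are.

Things in the scene. Friction and masses are not known exactly. Their poses are not given: they have to be found in the camera images.
- dropper: smallest of the three bottles with pointed tips: slim round dropper bottle with a red pointed cap, straight body 25 mm across up to 61 mm, then a tip 16 mm across narrowing up to 90 mm in all; about 30 g; loose, upright. Origin: centre of its underside; z up the bottle
- fluid_bottle: middle one of the three bottles with pointed tips: round dark bottle with a long black pointed tip, straight body 34 mm across up to 70 mm (shoulder rounded), then the tip 18 mm across narrowing up to 117 mm in all; about 60 g; loose, upright. Origin: centre of its underside; z up the bottle
- glue_bottle: largest of the three bottles with pointed tips: white oval bottle with a yellow pointed tip, body 36 mm along its x by 44 mm along its y up to 94 mm (shoulder rounded), then the tip 22 mm across narrowing up to 127 mm in all; about 120 g; loose, upright, its x axis turned at most 0.6 rad from the world x axis. Origin: centre of its underside; z up the bottle
- base_small: smallest of three: low round turned base of plain brown wood with one open round recess in its top, fixed to the desk; outside 62 mm across and 22 mm high, recess 42 mm across and 14 mm deep (its floor 8 mm above the desk, rim wall 10 mm). Origin: centre of the underside, on the recess axis; z up
- base_medium: middle one of three: low round turned base of plain brown wood with one open round recess in its top, fixed to the desk; outside 74 mm across and 22 mm high, recess 54 mm across and 14 mm deep (its floor 8 mm above the desk, rim wall 10 mm). Origin: centre of the underside, on the recess axis; z up
- base_large: largest of three: low round turned base of plain brown wood with one open round recess in its top, fixed to the desk; outside 86 mm across and 22 mm high, recess 66 mm across and 14 mm deep (its floor 8 mm above the desk, rim wall 10 mm). Origin: centre of the underside, on the recess axis; z up
- pot_a: squat round paint pot with a flat dark knurled lid, 34 mm across and 42 mm high, standing loose among the bottles; not to be moved. Origin: centre of its underside; z up
- pot_b: squat round paint pot with a flat dark knurled lid, 34 mm across and 42 mm high, standing loose among the bottles; not to be moved. Origin: centre of its underside; z up
- pot_c: squat round paint pot with a flat dark knurled lid, 34 mm across and 42 mm high, standing loose among the bottles; not to be moved. Origin: centre of its underside; z up
There are look-alikes about, which are no part of the job. What is shaped like the dropper but purple is not meant. Leave any pink look-alike of the glue_bottle alone.

How it is judged:
By the outcome, as a careful person would: the job done as asked, in the order asked, and still so for the second after the job is handed in, with the robot touching nothing.
It also fails if it takes over 80 s, if anything falls off the work surface, if the arm or the gripper's body presses on something with over 40 N, if the wrist force passes 120 N, or if a joint passes its speed limit or range.

## Working session

There is one attempt and no reset: what is moved stays moved. The work goes in short steps, Python scripts to look and compute and a shell command to move; the robot and the scene stay as the last step left them, time stands still between calls to the robot, and variables do not carry over. Pictures are saved under pics/ and viewed, at most 14 in all, crops included, and the job is handed in when it is done.

```bash
mkdir -p pics; python3 - <<'E'
from bench import env,snapshot,camera_model
import cv2,numpy as np
for n in("scene","top"):
    cv2.imwrite(f"pics/{n}0.png",cv2.resize(snapshot(n),(784,588),interpolation=cv2.INTER_CUBIC)); m=camera_model(n); print(n,m["fx"],m["fy"],m["cx"],m["cy"],np.round(m["cam_to_world"],3).tolist())
s=env.get_state();print(env.grip_depth,s)
E
```

```text
scene 441.15178728731536 441.15178728731536 281.6581115454774 207.1581216333449 [[-0.795, -0.4, 0.456, 0.058], [-0.606, 0.5, -0.619, 0.642], [0.02, -0.768, -0.64, 0.679], [0.0, 0.0, 0.0, 1.0]]
top 500.7319391400795 500.7319391400795 284.41114497698896 205.92559131029748 [[-0.019, -0.992, 0.128, 0.393], [-1.0, 0.02, 0.003, 0.007], [-0.005, -0.128, -0.992, 1.141], [0.0, 0.0, 0.0, 1.0]]
0.0187 {'t': 0.1, 'joint_pos': array([-1.34801583e+00,  1.50915202e-01,  1.43791985e+00, -2.53528835e-05,
        1.55381084e+00, -1.33981929e-01]), 'joint_vel': array([ 5.60990761e-04, -2.39110699e-03, -2.01387528e-03, -6.42190796e-05,
        6.94429909e-04,  3.65845752e-04]), 'joint_torque': array([ 5.54062965e-03, -7.14386916e+01, -5.71791458e+01, -1.11485267e-04,
        7.14586364e-03, -9.62738454e-06]), 'ee_pos': array([ 0.20074268, -0.53855985,  0.20117115]), 'tool_rot': array([-5.25533196e-04,  9.84132038e-01,  1.77436901e-01, -3.60356432e-05]), 'ft_force': array([0.17916779, 0.41237533, 0.66500027]), 'wrist_torque': array([-0.00376355, -0.00887995,  0.00949038]), 'finger_force': 0.0, 'width': 0.08540567344298579}
```

View pics/scene0.png

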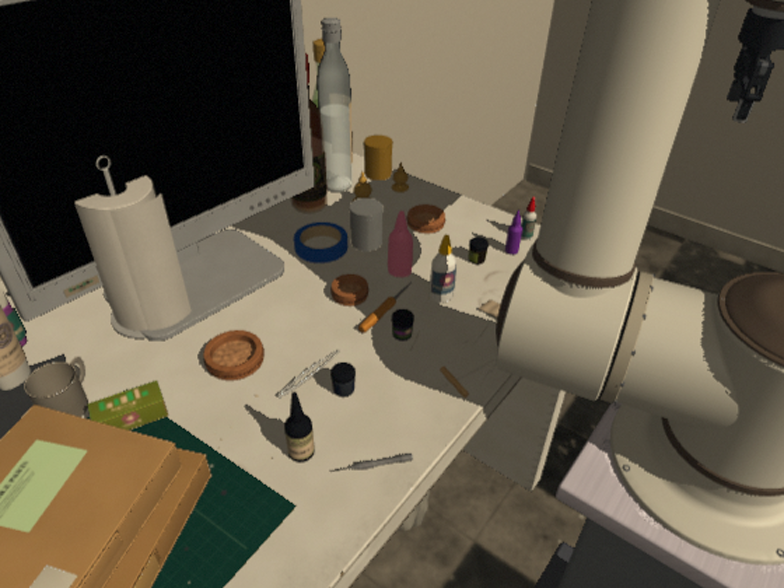

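View pics/top0.png

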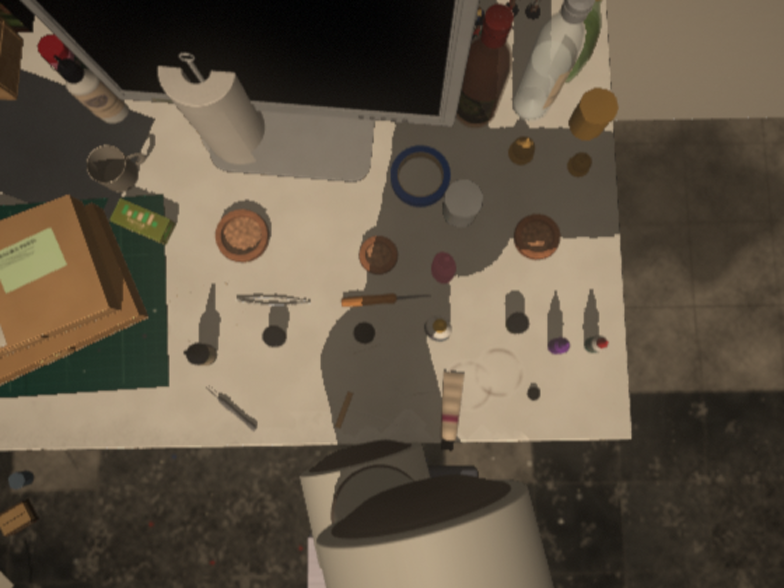

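```bash
cat > h.py <<'E'
from bench import env,snapshot,camera_model
import cv2,numpy as np
def proj(n,P):
    m=camera_model(n);T=np.linalg.inv(m["cam_to_world"]);p=np.atleast_2d(P)@T[:3,:3].T+T[:3,3]
    return np.c_[m["fx"]*p[:,0]/p[:,2]+m["cx"],m["fy"]*p[:,1]/p[:,2]+m["cy"]]
def ray(n,u,v,z):
    m=camera_model(n);C=m["cam_to_world"];d=C[:3,:3]@[(u-m["cx"])/m["fx"],(v-m["cy"])/m["fy"],1]
    return C[:3,3]+d*(z-C[2,3])/d[2]
def ring(x,y,z,a,b=None,th=0):
    t=np.linspace(0,2*np.pi,40);b=b or a;c,s=np.cos(th),np.sin(th);X,Y=a*np.cos(t)/2,b*np.sin(t)/2
    return np.c_[x+c*X-s*Y,y+s*X+c*Y,0*t+z]
def montage(lst,name,rings=(),S=4,h=66,cols=3):
    im={n:snapshot(n) for n in {l[0] for l in lst}}; T=[]
    for n,u,v in lst:
        u0,v0=int(u-h//2),int(v-h//2)
        c=cv2.resize(im[n][v0:v0+h,u0:u0+h],None,fx=S,fy=S,interpolation=cv2.INTER_NEAREST)
        c=cv2.convertScaleAbs(c,alpha=1.4,beta=10)
        for r in rings:
            p=(proj(n,r)+.5-[u0,v0])*S
            cv2.polylines(c,[np.round(p).astype(np.int32)],False,(0,255,0),1)
        for k in range(0,h,10): cv2.line(c,(k*S,0),(k*S,5),(255,0,255),1);cv2.line(c,(0,k*S),(5,k*S),(255,0,255),1)
        cv2.putText(c,f"{n[0]} {u0},{v0}",(8,14),0,.4,(255,0,255),1);T.append(c)
    cv2.imwrite(name,np.vstack([np.hstack(T[i:i+cols]) for i in range(0,len(T),cols)]))
E
python3 - <<'E'
from h import *
g={'large':(174,168,.022),'small':(270,181,.022),'med':(383.5,169,.022),'fluid_tip':(133.5,251,.0),'glue_tip':(314,234,.125),'drop_tip':(430,245,.09)}
for k,(u,v,z) in g.items(): print(k,np.round(ray('top',u,v,z),3))
g={'large':(167,252,.022),'small':(250,206,.022),'med':(305,155,.022),'fluid_base':(215,326,.0),'glue_base':(317,213,.0),'drop_base':(378,169,.0),'potmid':(287,238,0),'potl':(246,281,0),'potr':(341,186,0),'purple':(366,180,0)}
for k,(u,v,z) in g.items(): print(k,np.round(ray('scene',u,v,z),3))
montage([('top',140,248),('top',314,235),('top',422,245),('top',174,168),('top',270,182),('top',384,169)],'pics/m1.png')
montage([('scene',214,305),('scene',318,190),('scene',375,160),('scene',167,253),('scene',250,207),('scene',305,156)],'pics/m2.png')
E
```

```text
large [0.629 0.26  0.022]
small [0.594 0.042 0.022]
med [ 0.617 -0.217  0.022]
fluid_tip [0.443 0.355 0.   ]
glue_tip [ 0.465 -0.049  0.125]
drop_tip [ 0.44  -0.293  0.09 ]
large [0.623 0.269 0.022]
small [0.586 0.049 0.022]
med [ 0.611 -0.209  0.022]
fluid_base [0.432 0.328 0.   ]
glue_base [ 0.463 -0.05   0.   ]
drop_base [ 0.436 -0.306  0.   ]
potmid [0.468 0.063 0.   ]
potl [0.457 0.213 0.   ]
potr [ 0.474 -0.177  0.   ]
purple [ 0.437 -0.241  0.   ]
```

View pics/m1.png

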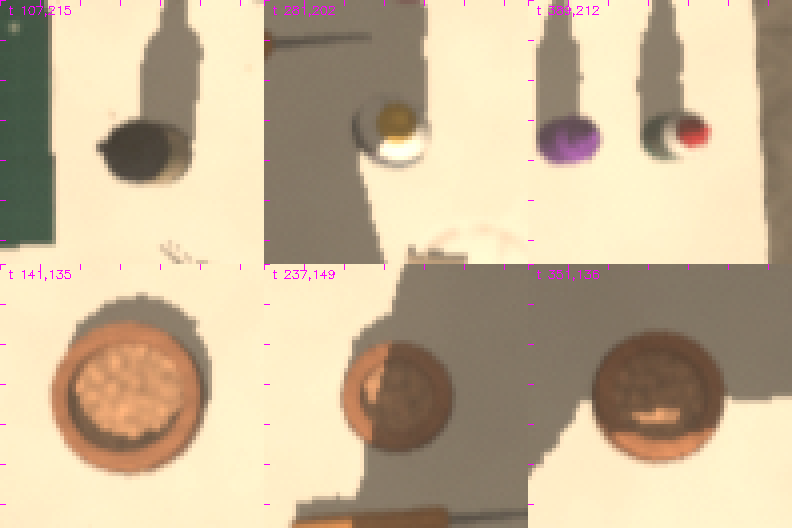

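View pics/m2.png

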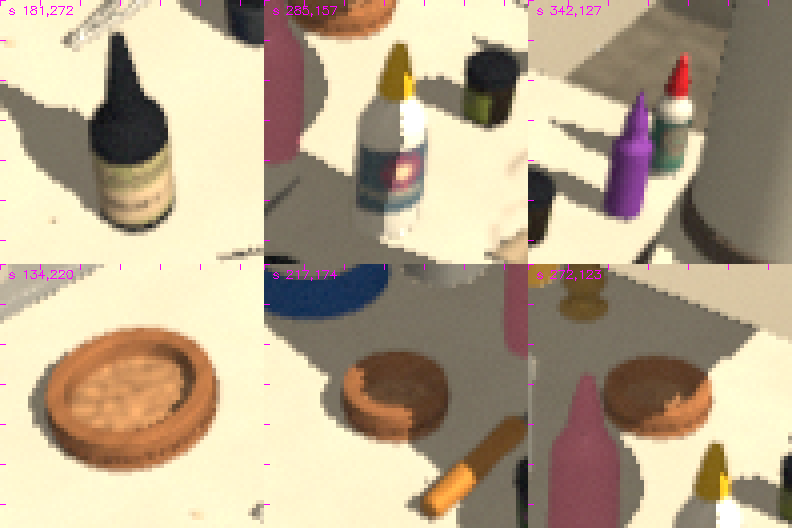

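```bash
cat >> h.py <<'E'
def model(k,x,y,th=0):
    if k in('large','med','small'):
        d={'large':.086,'med':.074,'small':.062}[k];L=[(0,d),(.022,d)];return [ring(x,y,z,a) for z,a in L]
    if k=='pot': return [ring(x,y,z,.034) for z in(0,.042)]
    if k=='drop': return [ring(x,y,z,a) for z,a in((0,.025),(.061,.025),(.061,.016),(.09,.004))]
    if k=='fluid': return [ring(x,y,z,a) for z,a in((0,.034),(.062,.034),(.07,.018),(.117,.004))]
    if k=='glue': return [ring(x,y,z,a,b,th) for z,a,b in((0,.036,.044),(.085,.036,.044),(.094,.022,.022),(.127,.005,.005))]
E
cat > fit.py <<'E'
from h import *
from scipy.optimize import least_squares as ls
M={'large':((154,192.25,149.25,187.5),(145.25,188.5,235.5,271.5)),
'small':((256.25,284.25,168,195.75),(236.5,263,195.5,218)),
'med':((367,400.25,152.75,185.75),(291,318,146,166.25)),
'fluid':((131.25,155,244.75,261),(203,224.5,280.25,329.75)),
'glue':((303.25,322.5,225.25,243.5),(308,325.5,167.5,218)),
'drop':((417.25,434.75,239.5,252.75),(373,383,140.5,171.2))}
def r(p,k,cams,th=.0):
    o=[]
    for c in cams:
        q=proj(('top','scene')[c],np.vstack(model(k,*p,th)))+.5
        o+=list(np.array([q[:,0].min(),q[:,0].max(),q[:,1].min(),q[:,1].max()])-M[k][c])
    return np.array(o)
for k in M:
    for cams in((0,),(1,),(0,1)):
        s=ls(r,[.5,0],args=(k,cams));print(k,cams,np.round(s.x,4),np.round(s.fun,1))
E
python3 fit.py
```

```text
large (0,) [0.6313 0.265 ] [-0.6  0.6 -0.2  0.2]
large (1,) [0.6319 0.2638] [-0.1  0.1 -0.5  0.4]
large (0, 1) [0.6314 0.2645] [-0.4  0.9 -0.3  0.1 -0.2  0.1 -0.3  0.7]
small (0,) [0.5953 0.0423] [ 0.3 -0.3 -0.3  0.3]
small (1,) [0.5962 0.0402] [ 0.  -0.  -0.7  0.6]
small (0, 1) [0.5954 0.0417] [ 0.6 -0.  -0.4  0.2 -0.1 -0.2 -0.3  1.1]
med (0,) [ 0.6194 -0.2175] [-0.4  0.4 -0.3  0.3]
med (1,) [ 0.6213 -0.2202] [-0.1  0.1 -0.6  0.6]
med (0, 1) [ 0.6198 -0.218 ] [-0.2  0.6 -0.5  0.1 -0.2  0.1 -0.1  1.1]
fluid (0,) [0.4378 0.3237] [-0.3  0.3 -0.1  0.1]
fluid (1,) [0.4378 0.3223] [-0.3  0.3 -1.   0.9]
fluid (0, 1) [0.4377 0.3229] [ 0.1  0.7 -0.   0.1 -0.5  0.1 -0.7  1.2]
glue (0,) [ 0.4703 -0.049 ] [-1.4  1.3 -0.4  0.5]
glue (1,) [ 0.4698 -0.0506] [-0.9  0.8  0.1 -0.1]
glue (0, 1) [ 0.4699 -0.0496] [-1.2  1.6 -0.3  0.6 -1.2  0.5  0.2  0.1]
drop (0,) [ 0.4407 -0.2993] [-0.7  0.7  0.3 -0.3]
drop (1,) [ 0.4421 -0.3038] [-1.6  1.5 -0.6  0.5]
drop (0, 1) [ 0.4408 -0.3001] [-0.4  1.1  0.2 -0.4 -1.8  1.3  0.1  1.3]
```

The pictures show the dark bottle at top (200,352), the glue bottle at (438,328) and the red-capped dropper at (600,343), with the purple one at (559,345). The bases are at (243,235) large, (378,254) small and (537,237) medium, in the enlarged top view. Fits from the two cameras agree to about 2 mm, except the dropper in the scene view (4.7 mm), where the purple bottle hides part of it. I'll turn the tool so it closes along world x, then go above the dropper.

```bash
python3 -m crank '[[0,0,-1,0,0,0,85],[0,0,-1,0,0,0,85],[0,0,-1,0,0,0,85],[0,0,-1,0,0,0,85],[0,0,-1,0,0,0,85],[0,0,-1,0,0,0,85],[0,0,-1,0,0,0,85]]' 20
python3 -m crank '[[0,0,-1,0,0,0,60],[0,0,-1,0,0,0,60],[0,0,-1,0,0,0,60],[0,0,-1,0,0,0,60],[0,0,-1,0,0,0,60],[0,0,-1,0,0,0,60],[0,0,-0.9,0,0,0,60]]'
python3 -m crank '[[0,0,0,0.75,0.75,0,60],[0,0,0,0.75,0.75,0,60],[0,0,0,0.75,0.75,0,60],[0,0,0,0.75,0.75,0,60],[0,0,0,0.75,0.75,0,60],[0,0,0,0.75,0.75,0,60],[0,0,0,0.75,0.75,0,60],[0,0,0,0.75,0.75,0,60]]'
python3 -m crank '[[0,0,0,0,0,0,60],[0,0,0,0,0,0,60]]'
cat > s.py <<'E'
import sys;from bench import env;import numpy as np;from scipy.spatial.transform import Rotation as R
s=env.get_state();w,x,y,z=s["tool_rot"];r=R.from_quat([x,y,z,w]);M=r.as_matrix()
print("t",round(s["t"],2),"p",np.round(s["ee_pos"],4),"w",round(s["width"],4),"ff",round(s["finger_force"],1),"F",np.round(s["ft_force"],1))
print("x-axis",np.round(M[:,0],3),"z",np.round(M[:,2],3))
if len(sys.argv)>3: print("rows units tool xyz",np.round(M.T@(np.array(list(map(float,sys.argv[1:4])))-s["ee_pos"])/.04,3))
E
python3 s.py .441 -.2995 .03
```

```text
t: 0.78
ee_pos: [0.2008, -0.5387, 0.2015]
tool_rot: [-0.0, 0.884, 0.467, 0.0]
ft_force: [-0.2, -0.8, 0.3]
width: 0.0851
finger_force: 0.0
t: 1.37
ee_pos: [0.2008, -0.5387, 0.2015]
tool_rot: [-0.0, 0.706, 0.708, 0.0]
ft_force: [-0.2, 0.2, 0.2]
width: 0.0599
finger_force: 0.0
t: 2.03
ee_pos: [0.4378, -0.3015, 0.2018]
tool_rot: [0.0, 0.707, 0.707, 0.0]
ft_force: [0.7, -1.2, 0.5]
width: 0.0595
finger_force: 0.0
t: 2.2
ee_pos: [0.4379, -0.3016, 0.2015]
tool_rot: [-0.0, 0.706, 0.708, 0.0]
ft_force: [-0.3, -0.4, -0.6]
width: 0.0601
finger_force: 0.0
t 2.2 p [ 0.4379 -0.3016  0.2015] w 0.0601 ff 0.0 F [-0.3 -0.4 -0.6]
x-axis [-0.003  1.     0.   ] z [-0.  0. -1.]
rows units tool xyz [0.052 0.078 4.289]
```

```bash
python3 -m crank '[[0,0,0,0.05,0.08,0,60],[0,0,0,0,0,0.5,60],[0,0,0,0,0,0.5,60],[0,0,0,0,0,0.5,60],[0,0,0,0,0,0.3,60],[0,0,0,0,0,0,60]]'
python3 s.py .441 -.2995 .03
python3 - <<'E'
from h import *
R=model('drop',.441,-.2995)
montage([('top',425,245),('scene',376,160)],'pics/d1.png',R,S=6,cols=2)
E
```

```text
t: 2.7
ee_pos: [0.4385, -0.3014, 0.1272]
tool_rot: [-0.002, 0.708, 0.706, -0.0]
ft_force: [-1.3, 0.5, -0.1]
width: 0.06
finger_force: 0.0
t 2.7 p [ 0.4385 -0.3014  0.1272] w 0.06 ff 0.0 F [-1.3  0.5 -0.1]
x-axis [0.003 1.    0.003] z [-0.003  0.003 -1.   ]
rows units tool xyz [0.041 0.07  2.431]
```

View pics/d1.png

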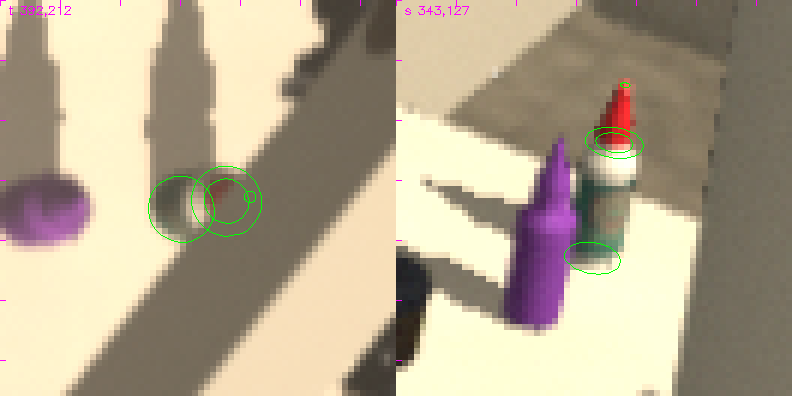

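```bash
python3 - <<'E'
from h import *
a=snapshot('top');b=snapshot('scene')
p=env.get_state()['ee_pos']
for n,i in(('top',a),('scene',b)):
    q=proj(n,p)[0];print(q);cv2.circle(i,tuple(int(v) for v in q),4,(0,255,0),1)
cv2.imwrite('pics/f1.png',cv2.resize(np.hstack([a[:,200:],b[:,150:]]),(780,426)))
E
```

```text
[440.27650518 243.56957806]
[384.05402463 126.19118972]
```

View pics/f1.png

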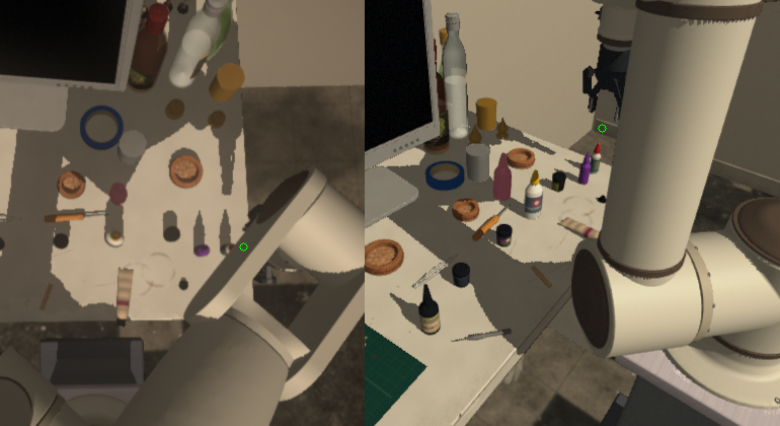

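```bash
python3 - <<'E'
from h import *
p=env.get_state()['ee_pos'];R=[]
for sx in(-1,1):
  for dz in(0,.0187): R.append(np.array([p+[sx*.03,-.011,dz],p+[sx*.03,.011,dz]]))
R.append(np.array([p,p+[0,0,.0187],p+[0,0,.073]]))
montage([('scene',380,110),('top',445,247)],'pics/g1.png',R,S=5,h=78,cols=2)
E
```

```text
(no output)
```

View pics/g1.png

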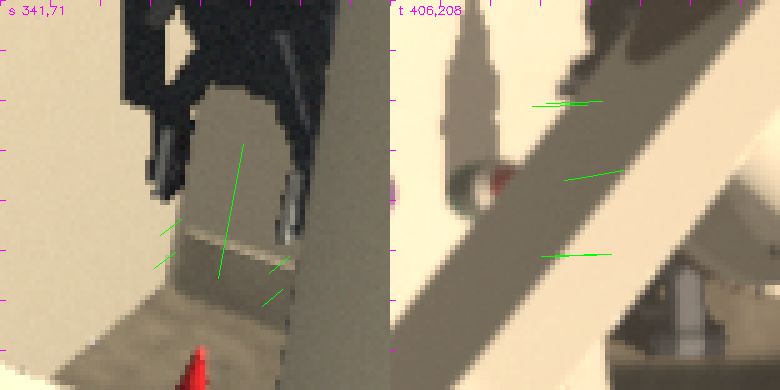

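```bash
python3 - <<'E'
from h import *
print("top finger back", proj('top',[[.483,-.29,.14],[.483,-.29,.17],[.483,-.29,.2],[.503,-.326,.14],[.503,-.326,.17]]))
p=np.array([.2007,-.5386,.2012]);a=np.array([.349,-.937,0])
print("start tips", proj('scene',[p,p+.048*a+[0,0,.013],p-.048*a+[0,0,.013]])*1.4)
E
python3 -m crank '[[0,0,0,0.04,0.07,0,60],[0,0,0,0,0,0.4,60],[0,0,0,0,0,0.4,60],[0,0,0,0,0,0.3,60],[0,0,0,0,0,0,60],[0,0,0,0,0,0,60]]'
python3 - <<'E'
from h import *
p=env.get_state()['ee_pos'];R=[];print(p)
for sx in(-1,1):
  for dz in(0,.0187): R.append(np.array([p+[sx*.03,-.011,dz],p+[sx*.03,.011,dz]]))
R.append(np.array([p,p+[0,0,.0187],p+[0,0,.073]]))
montage([('scene',375,140),('top',445,247)],'pics/g2.png',R,S=5,h=78,cols=2)
E
```

```text
top finger back [[434.37509222 222.05821755]
 [438.87863985 220.5836514 ]
 [443.66616019 219.01610598]
 [451.73673967 211.7893599 ]
 [456.75826378 210.00543543]]
start tips [[726.72474762 133.05400679]
 [726.50386069 115.39438358]
 [732.4877258  137.75838278]]
t: 3.5
ee_pos: [0.4427, -0.2995, 0.0857]
tool_rot: [-0.0, 0.707, 0.707, 0.0]
ft_force: [-0.5, 0.3, 0.4]
width: 0.0599
finger_force: 0.0
[ 0.44274013 -0.29953949  0.08569566]
```

View pics/g2.png

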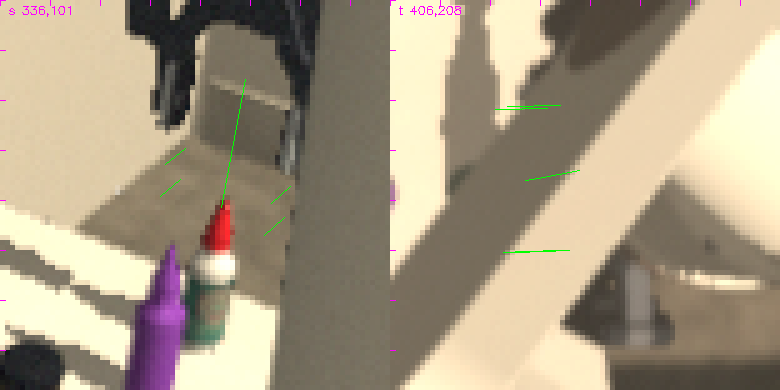

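```bash
python3 -m crank '[[0,0,0,0,0,-0.5,60],[0,0,0,0,0,-0.5,0],[0,0,0,0,0,0,0],[0,0,0,0,0,0,0],[0,0,0,0,0,0,0],[0,0,0,0,0,0,0],[0,0,0,0,0,0,0],[0,0,0,0,0,0,0]]'
python3 - <<'E'
from h import *
p=env.get_state()['ee_pos'];R=[];print(p)
for dz in(0,.0187,.073): R.append(np.array([p+[0,-.011,dz],p+[0,.011,dz]]))
R.append(np.array([p,p+[0,0,.0187],p+[0,0,.073]]))
montage([('scene',380,115),('top',445,247)],'pics/g3.png',R,S=5,h=78,cols=2)
E
```

```text
t: 4.27
ee_pos: [0.4426, -0.2996, 0.1252]
tool_rot: [-0.0, 0.707, 0.707, 0.0]
ft_force: [-0.7, -0.7, 0.0]
width: -0.0001
finger_force: 0.0
[ 0.44256246 -0.29957116  0.12519654]
```

View pics/g3.png

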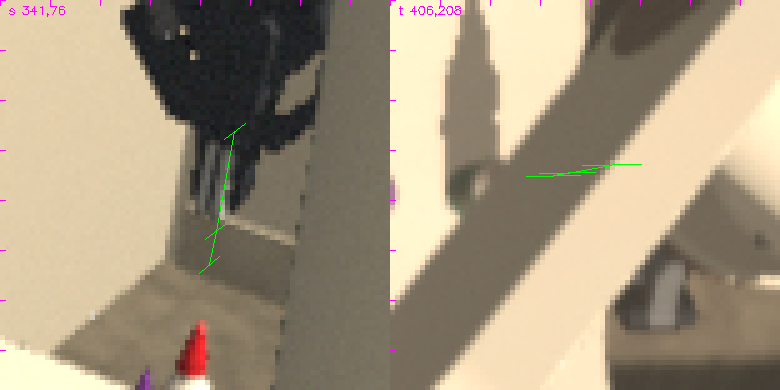

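```bash
python3 - <<'E'
from h import *
print(ray('top',428,313,0),proj('top',[.37,-.30,0])*1.4,proj('top',[.37,-.30,0]))
E
python3 -m crank '[[0,0,0,0,-0.4,0,0],[0,0,0,0,-0.5,0,0],[0,0,0,0,-0.5,0,0],[0,0,0,0,-0.4,0,0],[0,0,0,0,0,0.5,0],[0,0,0,0,0,0.6,0],[0,0,0,0,0,0.6,0],[0,0,0,0,0,0.4,0]]'
python3 s.py
```

```text
[ 0.29225603 -0.30564786  0.        ] [[592.98544088 389.02350983]] [[423.5610292  277.87393559]]
t: 5.03
ee_pos: [0.3701, -0.2991, 0.0397]
tool_rot: [-0.001, 0.708, 0.707, 0.0]
ft_force: [-0.5, -0.1, -1.0]
width: 0.0001
finger_force: 0.0
t 5.03 p [ 0.3701 -0.2991  0.0397] w 0.0001 ff 0.0 F [-0.5 -0.1 -1. ]
x-axis [0.001 1.    0.001] z [-0.001  0.001 -1.   ]
```

```bash
python3 -m crank '[[0,0,0,0,0,0.25,0],[0,0,0,0,0,0.25,0],[0,0,0,0,0,0.15,0],[0,0,0,0,0,0.1,0],[0,0,0,0,0,0,0]]'
python3 s.py
python3 - <<'E'
from h import *
p=env.get_state()['ee_pos'];R=[]
for dz in(0,.0187,.073): R.append(np.array([p+[0,-.011,dz],p+[0,.011,dz]]))
R.append(np.array([p,p+[0,0,.0187],p+[0,0,.073]]))
montage([('scene',395,165),('top',430,277)],'pics/g4.png',R,S=5,h=78,cols=2)
E
```

```text
t: 5.45
ee_pos: [0.3707, -0.2996, 0.0114]
tool_rot: [-0.0, 0.707, 0.707, 0.0]
ft_force: [-0.2, -0.0, -0.0]
width: -0.0003
finger_force: 0.0
t 5.45 p [ 0.3707 -0.2996  0.0114] w -0.0003 ff 0.0 F [-0.2 -0.  -0. ]
x-axis [0.001 1.    0.   ] z [-0.  0. -1.]
```

View pics/g4.png

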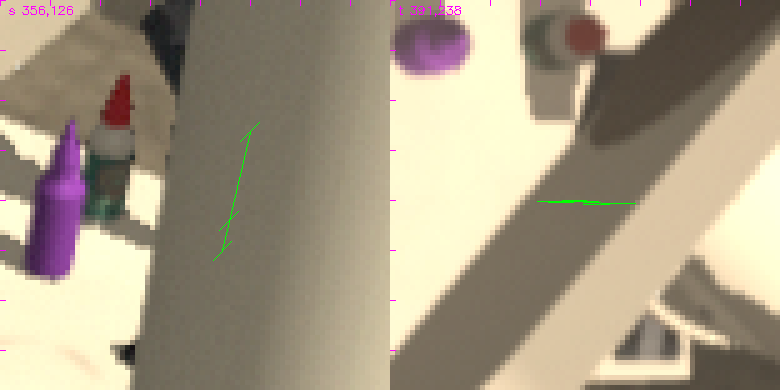

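```bash
python3 -m crank '[[0,0,0,0,0,0.1,0],[0,0,0,0,0,0.1,0],[0,0,0,0,0,0.05,0],[0,0,0,0,0,0.05,0],[0,0,0,0,0,0,0]]'; python3 -m crank '[[0,0,0,0,0,0.05,0],[0,0,0,0,0,0,0]]'; python3 -m crank '[[0,0,0,0,0,0.05,0],[0,0,0,0,0,0,0]]'
```

```text
t: 5.97
ee_pos: [0.3706, -0.2995, -0.0007]
tool_rot: [-0.0, 0.707, 0.707, 0.0]
ft_force: [-0.6, 0.2, -0.2]
width: -0.0003
finger_force: 0.0
t: 6.13
ee_pos: [0.3707, -0.2996, -0.0026]
tool_rot: [-0.0, 0.707, 0.707, 0.0]
ft_force: [-0.0, 0.4, -0.2]
width: -0.0
finger_force: 0.0
t: 6.3
ee_pos: [0.3707, -0.2995, -0.0046]
tool_rot: [-0.0, 0.707, 0.707, 0.0]
ft_force: [0.4, -0.7, 0.8]
width: 0.0
finger_force: 0.0
```

```bash
python3 -m crank '[[0,0,0,0,0,0.1,0],[0,0,0,0,0,0.1,0],[0,0,0,0,0,0,0]]'; python3 -m crank '[[0,0,0,0,0,0.1,0],[0,0,0,0,0,0,0]]';  python3 -m crank '[[0,0,0,0,0,0.05,0],[0,0,0,0,0,0,0]]'; python3 -m crank '[[0,0,0,0,0,0.05,0],[0,0,0,0,0,0,0]]'
```

```text
t: 6.55
ee_pos: [0.3704, -0.2993, -0.0132]
tool_rot: [-0.001, 0.707, 0.707, 0.0]
ft_force: [-0.3, -0.6, 0.5]
width: -0.0001
finger_force: 0.0
t: 6.72
ee_pos: [0.3705, -0.2994, -0.017]
tool_rot: [-0.0, 0.707, 0.707, 0.0]
ft_force: [0.2, 0.2, -0.7]
width: 0.0001
finger_force: 0.0
t: 6.88
ee_pos: [0.3707, -0.2995, -0.0186]
tool_rot: [-0.0, 0.707, 0.707, 0.0]
ft_force: [0.2, 0.3, -0.5]
width: 0.0
finger_force: 0.0
t: 7.05
ee_pos: [0.3707, -0.2995, -0.0206]
tool_rot: [-0.0, 0.707, 0.707, 0.0]
ft_force: [-0.6, 0.2, -0.2]
width: -0.0002
finger_force: 0.0
```

```bash
for i in 1 2 3; do python3 -m crank '[[0,0,0,0,0,0.05,0],[0,0,0,0,0,0,0]]' | egrep 'ee_pos|ft'; done
```

```text
ee_pos: [0.3707, -0.2995, -0.0226]
ft_force: [-0.1, 0.2, 0.4]
ee_pos: [0.3706, -0.2995, -0.0246]
ft_force: [0.4, -0.1, -0.8]
ee_pos: [0.3706, -0.2995, -0.0266]
ft_force: [-0.2, 0.7, 0.0]
```

```bash
python3 -m crank '[[0,0,0,0,0,0.05,0],[0,0,0,0,0,0,0]]' | egrep 'ee_pos|ft';python3 -m crank '[[0,0,0,0,0,0.05,0],[0,0,0,0,0,0,0]]' | egrep 'ee_pos|ft';python3 -m crank '[[0,0,0,0,0,0.05,0],[0,0,0,0,0,0,0]]' | egrep 'ee_pos|ft'
```

```text
ee_pos: [0.3706, -0.2995, -0.0286]
ft_force: [0.8, 0.6, -0.6]
ee_pos: [0.3709, -0.2997, -0.0296]
ft_force: [-3.8, 4.6, 15.5]
ee_pos: [0.371, -0.2998, -0.0298]
ft_force: [-15.3, 16.6, 57.0]
```

The fingers touch the desk at a reported z of -0.029. The pictures showed the same 27–33 mm gap, so the true TCP height is the reported one plus 0.029, and I'll correct for that. Going back up and over the dropper.

```bash
python3 -m crank '[[0,0,0,0,0,-0.3,0],[0,0,0,0,0,-0.7,0],[0,0,0,0,0,-0.9,0],[0,0,0,0,0,-0.9,55],[0,0,0,0,0,-0.6,55],[0,0,0,0,0.6,0,55],[0,0,0,0,0.6,0,55],[0,0,0,0,0.55,0,55]]'
python3 -m crank '[[0,0,0,0,0,0,55],[0,0,0,0,0,0,55]]' >/dev/null; python3 s.py .441 -.2995 .001
```

```text
t: 8.72
ee_pos: [0.4419, -0.2999, 0.1043]
tool_rot: [0.001, 0.708, 0.707, 0.0]
ft_force: [0.1, -0.5, 0.5]
width: 0.0551
finger_force: 0.0
t 8.88 p [ 0.4412 -0.2994  0.1032] w 0.055 ff 0.0 F [-0.4  0.1 -0.6]
x-axis [-0.     1.     0.001] z [-0.001  0.001 -1.   ]
rows units tool xyz [-0.003 -0.004  2.555]
```

```bash
python3 -m crank '[[0,0,0,0,0,0.5,55],[0,0,0,0,0,0.5,55],[0,0,0,0,0,0.5,55],[0,0,0,0,0,0.5,55],[0,0,0,0,0,0.35,55],[0,0,0,0,0,0.2,55],[0,0,0,0,0,0,55]]'
python3 -m crank '[[0,0,0,0,0,0,20],[0,0,0,0,0,0,20],[0,0,0,0,0,0,20],[0,0,0,0,0,0,20],[0,0,0,0,0,0,20],[0,0,0,0,0,0,20]]' 20
```

```text
t: 9.47
ee_pos: [0.4395, -0.2992, 0.0003]
tool_rot: [-0.001, 0.708, 0.707, -0.0]
ft_force: [0.6, 1.1, -0.7]
width: 0.0548
finger_force: 0.0
t: 9.97
ee_pos: [0.4412, -0.3002, 0.0028]
tool_rot: [0.001, 0.707, 0.707, 0.0]
ft_force: [-0.6, -1.2, 7.7]
width: 0.024
finger_force: 21.0
```

```bash
python3 -m crank '[[0,0,0,0,0,-0.2,20],[0,0,0,0,0,-0.4,20],[0,0,0,0,0,-0.6,20],[0,0,0,0,0,-0.6,20],[0,0,0,0,0,-0.6,20],[0,0,0,0,0,-0.6,20],[0,0,0,0,0,-0.6,20],[0,0,0,0,0,-0.3,20]]'
python3 -m crank '[[0,0,0,0.6,0.3,0,20],[0,0,0,0.6,0.3,0,20],[0,0,0,0.6,0.3,0,20],[0,0,0,0.6,0.3,0,20],[0,0,0,0.6,0.3,0,20],[0,0,0,0.6,0.3,0,20],[0,0,0,0.6,0.3,0,20],[0,0,0,0.6,0.3,0,20]]'
python3 -m crank '[[0,0,0,0.6,0.3,0,20],[0,0,0,0.6,0.3,0,20],[0,0,0,0.6,0.3,0,20],[0,0,0,0.6,0.3,0,20],[0,0,0,0.6,0.2,0,20],[0,0,0,0.5,0,0,20],[0,0,0,0.2,0,0,20],[0,0,0,0,0,0,20]]'
python3 s.py .5953 .042 .010
```

```text
t: 10.63
ee_pos: [0.4413, -0.3001, 0.1613]
tool_rot: [0.002, 0.707, 0.707, 0.0]
ft_force: [0.4, -0.7, -1.0]
width: 0.0241
finger_force: 20.2
t: 11.3
ee_pos: [0.5372, -0.1064, 0.1576]
tool_rot: [-0.0, 0.707, 0.707, -0.0]
ft_force: [0.1, -0.8, -0.6]
width: 0.0238
finger_force: 20.2
t: 11.97
ee_pos: [0.5928, 0.0417, 0.1575]
tool_rot: [-0.0, 0.707, 0.707, -0.0]
ft_force: [0.0, 0.8, -0.4]
width: 0.0237
finger_force: 20.2
t 11.97 p [0.5928 0.0417 0.1575] w 0.0237 ff 20.2 F [ 0.   0.8 -0.4]
x-axis [-0.001  1.     0.   ] z [-0.001  0.    -1.   ]
rows units tool xyz [0.007 0.064 3.688]
```

```bash
python3 -m crank '[[0,0,0,0,0.06,0.4,20],[0,0,0,0,0,0.5,20],[0,0,0,0,0,0.5,20],[0,0,0,0,0,0.5,20],[0,0,0,0,0,0.5,20],[0,0,0,0,0,0.4,20],[0,0,0,0,0,0.1,20],[0,0,0,0,0,0,20]]'
python3 - <<'E'
from h import *
p=env.get_state()['ee_pos'];print(p); zb=p[2]-.0015
R=model('small',.5953,.042)[1:]+[ring(.5953,.042,.022,.042)]+[ring(p[0],p[1],zb+z,a) for z,a in((0,.025),(.061,.025))]
montage([('scene',250,200),('top',270,182)],'pics/p1.png',R,S=6,cols=2)
E
```

```text
t: 12.63
ee_pos: [0.5948, 0.0392, 0.0408]
tool_rot: [-0.001, 0.708, 0.706, -0.001]
ft_force: [-0.7, -0.1, -0.2]
width: 0.0241
finger_force: 20.2
[0.59477459 0.03920413 0.04083631]
```

View pics/p1.png

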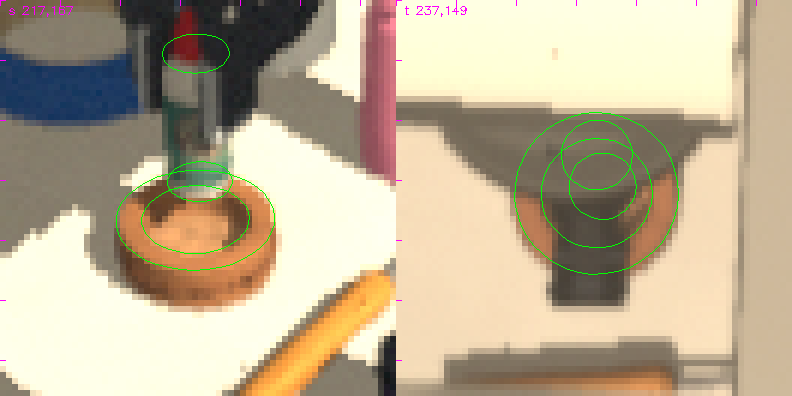

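```bash
python3 -m crank '[[0,0,0,0.03,0,0.3,20],[0,0,0,0,0,0.25,20],[0,0,0,0,0,0.15,20],[0,0,0,0,0,0,20]]'|egrep 'ee|ft'; python3 -m crank '[[0,0,0,0,0,0.05,20],[0,0,0,0,0,0,20]]'|egrep 'ee|ft'
```

```text
ee_pos: [0.5946, 0.0415, 0.012]
ft_force: [-0.2, 0.6, -0.4]
ee_pos: [0.5955, 0.0414, 0.0116]
ft_force: [0.4, -0.3, 0.4]
```

```bash
python3 -m crank '[[0,0,0,0,0,0.03,20],[0,0,0,0,0,0,20]]'|egrep 'ee|ft'
```

```text
ee_pos: [0.5958, 0.0414, 0.0109]
ft_force: [0.0, -0.2, -0.2]
```

```bash
python3 -m crank '[[0,0,0,0,0,0.03,20],[0,0,0,0,0,0,20]]'|egrep 'ee|ft'; python3 -m crank '[[0,0,0,0,0,0.02,20],[0,0,0,0,0,0,20]]'|egrep 'ee|ft'
```

```text
ee_pos: [0.5961, 0.0414, 0.0107]
ft_force: [-3.6, 1.0, 15.1]
ee_pos: [0.5964, 0.0414, 0.0106]
ft_force: [-6.7, 0.5, 21.4]
```

```bash
python3 -m crank '[[0,0,0,0,0,-0.02,24],[0,0,0,0,0,0,26],[0,0,0,0,0,0,30],[0,0,0,0,0,0,40],[0,0,0,0,0,0,55],[0,0,0,0,0,0,55],[0,0,0,0,0,-0.3,55],[0,0,0,0,0,-0.5,55]]'
python3 -m crank '[[0,0,0,0,0,-0.6,55],[0,0,0,0,0,-0.6,55],[0,0,0,0,0,-0.6,55],[0,0,0,0,0,-0.6,55],[0,0,0,0,0,-0.6,60],[0,0,0,0,0,0,60]]'
python3 s.py .4377 .3235 .018
```

```text
t: 14.4
ee_pos: [0.5943, 0.0414, 0.0404]
tool_rot: [-0.001, 0.707, 0.707, -0.001]
ft_force: [0.2, -0.8, 0.3]
width: 0.0554
finger_force: 0.0
t: 14.9
ee_pos: [0.5971, 0.0413, 0.1673]
tool_rot: [0.003, 0.707, 0.707, 0.002]
ft_force: [0.5, -1.1, 0.3]
width: 0.0599
finger_force: 0.0
t 14.9 p [0.5971 0.0413 0.1673] w 0.0599 ff 0.0 F [ 0.5 -1.1  0.3]
x-axis [ 0.001  1.    -0.   ] z [ 0.007 -0.    -1.   ]
rows units tool xyz [ 7.052 -4.017  3.703]
```

```bash
python3 -m crank '[[0,0,0,0.6,-0.34,0,60],[0,0,0,0.6,-0.34,0,60],[0,0,0,0.6,-0.34,0,60],[0,0,0,0.6,-0.34,0,60],[0,0,0,0.6,-0.34,0,60],[0,0,0,0.6,-0.34,0,60],[0,0,0,0.6,-0.34,0,60],[0,0,0,0.6,-0.34,0,60]]' >/dev/null
python3 -m crank '[[0,0,0,0.6,-0.34,0,60],[0,0,0,0.6,-0.34,0,60],[0,0,0,0.6,-0.34,0,60],[0,0,0,0.4,-0.2,0,60],[0,0,0,0,0,0.3,60],[0,0,0,0,0,0.3,60],[0,0,0,0,0,0,60],[0,0,0,0,0,0,60]]'
python3 s.py .4377 .3233 .018
```

```text
t: 16.23
ee_pos: [0.4381, 0.3206, 0.1366]
tool_rot: [-0.0, 0.708, 0.706, -0.001]
ft_force: [-0.3, 0.5, 0.2]
width: 0.0599
finger_force: 0.0
t 16.23 p [0.4381 0.3206 0.1366] w 0.0599 ff 0.0 F [-0.3  0.5  0.2]
x-axis [ 0.002  1.    -0.001] z [-0.001 -0.001 -1.   ]
rows units tool xyz [ 0.069 -0.005  2.965]
```

```bash
python3 -m crank '[[0,0,0,0.06,0,0.5,60],[0,0,0,0,0,0.5,60],[0,0,0,0,0,0.5,60],[0,0,0,0,0,0.5,60],[0,0,0,0,0,0.4,60],[0,0,0,0,0,0.3,60],[0,0,0,0,0,0.2,60],[0,0,0,0,0,0,60]]'
python3 s.py .4377 .3233 .018
```

```text
t: 16.9
ee_pos: [0.438, 0.3233, 0.0202]
tool_rot: [-0.0, 0.708, 0.707, -0.001]
ft_force: [-1.0, 0.3, -0.3]
width: 0.0597
finger_force: 0.0
t 16.9 p [0.438  0.3233 0.0202] w 0.0597 ff 0.0 F [-1.   0.3 -0.3]
x-axis [ 0.002  1.    -0.001] z [-0.002 -0.001 -1.   ]
rows units tool xyz [-0.    -0.006  0.056]
```

```bash
python3 -m crank '[[0,0,0,0,0,0,30],[0,0,0,0,0,0,30],[0,0,0,0,0,0,30],[0,0,0,0,0,0,30],[0,0,0,0,0,0,30],[0,0,0,0,0,0,30]]' 30; python3 s.py
```

```text
t: 17.4
ee_pos: [0.4387, 0.3243, 0.0226]
tool_rot: [0.0, 0.707, 0.707, 0.001]
ft_force: [-1.5, -0.4, 5.4]
width: 0.031
finger_force: 29.4
t 17.4 p [0.4387 0.3243 0.0226] w 0.031 ff 29.4 F [-1.5 -0.4  5.4]
x-axis [0.001 1.    0.001] z [ 0.001  0.001 -1.   ]
```

```bash
python3 -m crank '[[0,0,0,0,0,0,45],[0,0,0,0,0,0,50],[0,0,0,0,0,0,50],[0,0,0,0,0,0.05,50],[0,0,0,0,0,0.05,50],[0,0,0,0,0,0,50]]' | egrep 'ee|ft'; python3 -m crank '[[0,0,0,0,0,0,30],[0,0,0,0,0,0,30],[0,0,0,0,0,0,30],[0,0,0,0,0,0,30],[0,0,0,0,0,0,30],[0,0,0,0,0,0,30]]' 25
```

```text
ee_pos: [0.4379, 0.3238, 0.0168]
ft_force: [-0.0, -0.7, -0.3]
t: 18.4
ee_pos: [0.4381, 0.3239, 0.0174]
tool_rot: [-0.0, 0.707, 0.707, 0.0]
ft_force: [-1.1, 0.7, 1.5]
width: 0.0324
finger_force: 24.8
```

```bash
python3 -m crank '[[0,0,0,0,0,-0.2,30],[0,0,0,0,0,-0.4,30],[0,0,0,0,0,-0.6,30],[0,0,0,0,0,-0.7,30],[0,0,0,0,0,-0.7,30],[0,0,0,0,0,-0.7,30],[0,0,0,0,0,-0.6,30],[0,0,0,0,0,-0.3,30]]'
python3 -m crank '[[0,0,0,-0.3,0.1,0,30],[0,0,0,-0.6,0.2,0,30],[0,0,0,-0.6,0.2,0,30],[0,0,0,-0.6,0.2,0,30],[0,0,0,-0.6,0.2,0,30],[0,0,0,-0.6,0.2,0,30],[0,0,0,-0.6,0.2,0,30],[0,0,0,-0.6,0.2,0,30]]'
python3 -m crank '[[0,0,0,-0.6,0.2,0,30],[0,0,0,-0.6,0.2,0,30],[0,0,0,-0.6,0.2,0,30],[0,0,0,-0.6,0.2,0,30],[0,0,0,-0.6,0.2,0,30],[0,0,0,-0.6,0.2,0,30],[0,0,0,-0.6,0.2,0,30],[0,0,0,-0.6,0.2,0,30]]'
python3 -m crank '[[0,0,0,-0.6,0.2,0,30],[0,0,0,-0.6,0.2,0,30],[0,0,0,-0.6,0.2,0,30],[0,0,0,-0.6,0.2,0,30],[0,0,0,-0.6,0.2,0,30],[0,0,0,-0.6,0.2,0,30],[0,0,0,-0.4,0.2,0,30],[0,0,0,0,0,0,30]]'
python3 s.py .6197 -.218 .0245
```

```text
t: 19.07
ee_pos: [0.4388, 0.3243, 0.1891]
tool_rot: [0.001, 0.707, 0.707, 0.002]
ft_force: [1.0, -0.4, -0.3]
width: 0.0323
finger_force: 24.9
t: 19.73
ee_pos: [0.4977, 0.1419, 0.1839]
tool_rot: [-0.001, 0.708, 0.707, -0.001]
ft_force: [0.0, 0.6, -0.7]
width: 0.0323
finger_force: 24.9
t: 20.4
ee_pos: [0.5613, -0.0501, 0.1838]
tool_rot: [-0.001, 0.708, 0.707, -0.001]
ft_force: [1.3, -0.4, 0.0]
width: 0.032
finger_force: 24.9
t: 21.07
ee_pos: [0.6174, -0.2119, 0.1829]
tool_rot: [-0.001, 0.708, 0.706, -0.001]
ft_force: [0.3, -0.7, -0.1]
width: 0.0322
finger_force: 24.9
t 21.07 p [ 0.6174 -0.2119  0.1829] w 0.0322 ff 24.9 F [ 0.3 -0.7 -0.1]
x-axis [0.004 1.    0.   ] z [-0.002  0.    -1.   ]
rows units tool xyz [-0.155  0.068  3.959]
```

```bash
python3 -m crank '[[0,0,0,-0.15,0.05,0.3,30],[0,0,0,0,0,0.5,30],[0,0,0,0,0,0.5,30],[0,0,0,0,0,0.5,30],[0,0,0,0,0,0.5,30],[0,0,0,0,0,0.5,30],[0,0,0,0,0,0.4,30],[0,0,0,0,0,0,30]]' >/dev/null
python3 s.py .6197 -.218 .0245
python3 - <<'E'
from h import *
p=env.get_state()['ee_pos'];zb=p[2]-.0165
R=model('med',.6197,-.218)[1:]+[ring(.6197,-.218,.022,.054)]+[ring(p[0],p[1],zb+z,a) for z,a in((0,.034),(.062,.034))]
D=model('small',.5953,.042)[1:]+[ring(.596,.0414,.008+z,a) for z,a in((0,.025),(.061,.025),(.09,.004))]
montage([('scene',305,145),('scene',250,190)],'pics/p2.png',R+D,S=6,cols=2)
E
```

```text
t 21.73 p [ 0.6172 -0.2131  0.0523] w 0.0321 ff 25.0 F [-1.1  1.1 -0.9]
x-axis [0.001 1.    0.003] z [-0.006  0.003 -1.   ]
rows units tool xyz [-0.125  0.068  0.693]
```

View pics/p2.png

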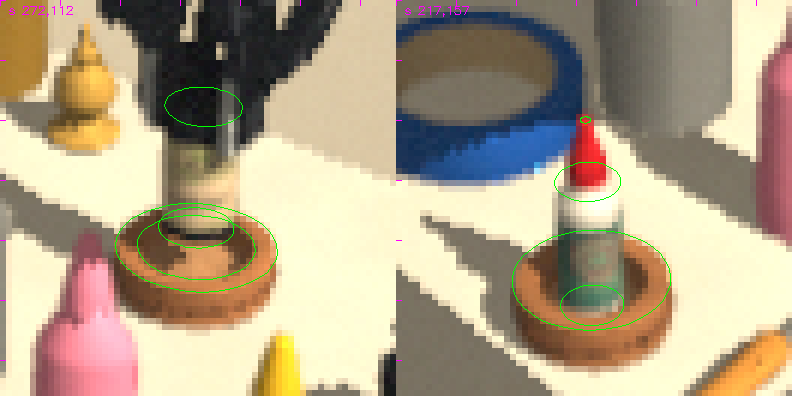

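```bash
python3 -m crank '[[0,0,0,-0.04,0.02,0.3,30],[0,0,0,0,0,0.2,30],[0,0,0,0,0,0.05,30],[0,0,0,0,0,0,30]]'|egrep 'ee|ft'; python3 -m crank '[[0,0,0,0,0,0.05,30],[0,0,0,0,0,0,30]]'|egrep 'ee|ft'
```

```text
ee_pos: [0.6201, -0.2158, 0.0346]
ft_force: [-0.3, -0.4, -0.6]
ee_pos: [0.6206, -0.2159, 0.0335]
ft_force: [-0.7, 0.4, -1.3]
```

```bash
python3 -m crank '[[0,0,0,0,0,0.08,30],[0,0,0,0,0,0.05,30],[0,0,0,0,0,0,30]]'|egrep 'ee|ft'; python3 -m crank '[[0,0,0,0,0,0.03,30],[0,0,0,0,0,0,30]]'|egrep 'ee|ft'; python3 -m crank '[[0,0,0,0,0,0.03,30],[0,0,0,0,0,0,30]]'|egrep 'ee|ft'
```

```text
ee_pos: [0.6203, -0.2158, 0.0277]
ft_force: [0.3, 0.6, -0.4]
ee_pos: [0.6204, -0.2158, 0.0267]
ft_force: [0.7, -0.2, -0.1]
ee_pos: [0.6204, -0.2158, 0.0255]
ft_force: [0.3, -0.3, -1.5]
```

```bash
python3 -m crank '[[0,0,0,0,0,0.03,30],[0,0,0,0,0,0,30]]'|egrep 'ee|ft'; python3 -m crank '[[0,0,0,0,0,0.02,30],[0,0,0,0,0,0,30]]'|egrep 'ee|ft'
```

```text
ee_pos: [0.6206, -0.2161, 0.0253]
ft_force: [-3.5, -0.1, 7.2]
ee_pos: [0.6207, -0.2162, 0.0252]
ft_force: [-5.6, 1.4, 14.8]
```

```bash
python3 -m crank '[[0,0,0,0,0,-0.02,34],[0,0,0,0,0,0,36],[0,0,0,0,0,0,40],[0,0,0,0,0,0,50],[0,0,0,0,0,0,60],[0,0,0,0,0,0,60],[0,0,0,0,0,-0.2,60],[0,0,0,0,0,-0.4,60]]'
python3 -m crank '[[0,0,0,0,0,-0.6,60],[0,0,0,0,0,-0.6,60],[0,0,0,0,0,-0.6,60],[0,0,0,0,0,-0.6,60],[0,0,0,0,0,-0.6,65],[0,0,0,0,0,-0.4,65],[0,0,0,0,0,0,65]]'
python3 s.py .4702 -.0497 .03
cat >> fit.py <<'E'
print("yaw")
for th in np.arange(-.6,.61,.2):
    s=ls(r,[.47,-.05],args=('glue',(0,1),th));print(round(th,1),np.round(s.x,4),round(s.cost,2),np.round(s.fun,1))
E
python3 fit.py | sed -n '/yaw/,$p'
```

```text
t: 23.87
ee_pos: [0.6195, -0.2154, 0.0473]
tool_rot: [-0.002, 0.707, 0.707, -0.0]
ft_force: [-0.4, -0.4, 0.2]
width: 0.0599
finger_force: 0.0
t: 24.45
ee_pos: [0.6215, -0.2163, 0.1893]
tool_rot: [0.003, 0.707, 0.707, 0.001]
ft_force: [0.5, -0.6, 0.4]
width: 0.065
finger_force: 0.0
t 24.45 p [ 0.6215 -0.2163  0.1893] w 0.065 ff 0.0 F [ 0.5 -0.6  0.4]
x-axis [ 0.001  1.    -0.002] z [ 0.005 -0.002 -1.   ]
rows units tool xyz [ 4.172 -3.806  3.952]
yaw
-0.6 [ 0.4698 -0.0494] 5.35 [-0.8  1.  -0.8  1.3 -2.1  1.5  0.3 -0.4]
-0.4 [ 0.4698 -0.0494] 4.42 [-1.   1.3 -0.5  0.9 -1.8  1.2  0.3 -0.3]
-0.2 [ 0.4699 -0.0495] 3.66 [-1.2  1.5 -0.3  0.7 -1.5  0.9  0.3 -0.1]
0.0 [ 0.4699 -0.0496] 3.02 [-1.2  1.6 -0.3  0.6 -1.2  0.5  0.2  0.1]
0.2 [ 0.47   -0.0497] 2.52 [-1.1  1.5 -0.4  0.7 -0.9  0.2  0.2  0.3]
0.4 [ 0.47   -0.0497] 2.18 [-0.8  1.3 -0.7  0.9 -0.6  0.1  0.2  0.4]
0.6 [ 0.47   -0.0498] 2.21 [-0.5  1.1 -1.   1.2 -0.6 -0.   0.2  0.5]
```

```bash
python3 -m crank '[[0,0,0,0.52,-0.47,0,65],[0,0,0,0.52,-0.47,0,65],[0,0,0,0.52,-0.47,0,65],[0,0,0,0.52,-0.47,0,65],[0,0,0,0.52,-0.47,0,65],[0,0,0,0.52,-0.47,0,65],[0,0,0,0.52,-0.47,0,65],[0,0,0,0.52,-0.47,0,65]]' >/dev/null
python3 -m crank '[[0,0,-0.9,0,0,0,65],[0,0,-0.9,0,0,0,65],[0,0,-0.9,0,0,0,65],[0,0,-0.9,0,0,0,65],[0,0,-0.8,0,0,0,65],[0,0,-0.8,0,0,0.4,65],[0,0,0,0,0,0.4,65],[0,0,0,0,0,0,65]]'
python3 s.py .4702 -.0497 .03
```

```text
t: 25.78
ee_pos: [0.4689, -0.049, 0.15]
tool_rot: [-0.002, 0.53, 0.848, -0.0]
ft_force: [-0.3, -0.4, -1.4]
width: 0.0651
finger_force: 0.0
t 25.78 p [ 0.4689 -0.049   0.15  ] w 0.0651 ff 0.0 F [-0.3 -0.4 -1.4]
x-axis [-0.438  0.899  0.003] z [-0.004  0.001 -1.   ]
rows units tool xyz [-0.039  0.03   2.999]
```

```bash
python3 -m crank '[[0,0,0,-0.02,0.02,0.5,65],[0,0,0,0,0,0.5,65],[0,0,0,0,0,0.5,65],[0,0,0,0,0,0.5,65],[0,0,0,0,0,0.4,65],[0,0,0,0,0,0.3,65],[0,0,0,0,0,0.25,65],[0,0,0,0,0,0,65]]'
python3 -m crank '[[0,0,0,0,0,0,30],[0,0,0,0,0,0,30],[0,0,0,0,0,0,30],[0,0,0,0,0,0,30],[0,0,0,0,0,0,30],[0,0,0,0,0,0,30]]' 30; python3 s.py
```

```text
t: 26.45
ee_pos: [0.4706, -0.0495, 0.0334]
tool_rot: [-0.001, 0.531, 0.848, -0.0]
ft_force: [-0.5, -0.5, -0.4]
width: 0.0649
finger_force: 0.0
t: 26.95
ee_pos: [0.4719, -0.0499, 0.0357]
tool_rot: [0.001, 0.53, 0.848, 0.0]
ft_force: [-0.6, -0.2, 6.7]
width: 0.0363
finger_force: 29.7
t 26.95 p [ 0.4719 -0.0499  0.0357] w 0.0363 ff 29.7 F [-0.6 -0.2  6.7]
x-axis [-0.437  0.899 -0.001] z [ 0.002 -0.001 -1.   ]
```

```bash
python3 - <<'E'
from h import *
print(ray('scene',118,232,0.01),ray('scene',133,222,0.01),ray('top',165,116,0.01),ray('top',180,105,0.01))
E
python3 -m crank '[[0,0,0,0,0,-0.2,30],[0,0,0,0,0,-0.4,30],[0,0,0,0,0,-0.6,30],[0,0,0,0,0,-0.6,30],[0,0,0,0,0,-0.6,30],[0,0,0,0,0,-0.6,30],[0,0,0,0,0,-0.6,30],[0,0,0,0,0,-0.4,30]]'
```

```text
[0.76358423 0.2873954  0.01      ] [0.764704 0.246078 0.01    ] [0.75541476 0.28465545 0.01      ] [0.78125581 0.24981358 0.01      ]
t: 27.62
ee_pos: [0.4715, -0.0497, 0.1978]
tool_rot: [0.001, 0.53, 0.848, 0.0]
ft_force: [0.6, 0.5, -0.2]
width: 0.0371
finger_force: 30.4
```

```bash
python3 -m crank '[[0,0,0,0.2,0.25,0,30],[0,0,0,0.38,0.5,0,30],[0,0,0,0.38,0.5,0,30],[0,0,0,0.38,0.5,0,30],[0,0,0,0.38,0.5,0,30],[0,0,0,0.38,0.5,0,30],[0,0,0,0.38,0.5,0,30],[0,0,0,0.38,0.5,0,30]]' >/dev/null
python3 -m crank '[[0,0,0,0.38,0.5,0,30],[0,0,0,0.38,0.5,0,30],[0,0,0,0.38,0.5,0,30],[0,0,0,0.38,0.5,0,30],[0,0,0,0.38,0.5,0,30],[0,0,0,0.38,0.5,0,30],[0,0,0,0.1,0.2,0,30],[0,0,0,0,0,0,30]]'
python3 s.py .6315 .2643 .0425
```

```text
t: 28.95
ee_pos: [0.6299, 0.2619, 0.1945]
tool_rot: [-0.0, 0.53, 0.848, -0.0]
ft_force: [0.3, -0.4, -1.5]
width: 0.0368
finger_force: 30.4
t 28.95 p [0.6299 0.2619 0.1945] w 0.0368 ff 30.4 F [ 0.3 -0.4 -1.5]
x-axis [-0.439  0.899  0.   ] z [-0.  0. -1.]
rows units tool xyz [0.036 0.064 3.8  ]
```

```bash
python3 -m crank '[[0,0,0,0.03,0.06,0.3,30],[0,0,0,0,0,0.5,30],[0,0,0,0,0,0.5,30],[0,0,0,0,0,0.5,30],[0,0,0,0,0,0.5,30],[0,0,0,0,0,0.5,30],[0,0,0,0,0,0.3,30],[0,0,0,0,0,0,30]]' >/dev/null
python3 s.py .6315 .2643 .0425
python3 - <<'E'
from h import *
p=env.get_state()['ee_pos'];zb=p[2]-.0345
R=model('large',.6315,.2643)[1:]+[ring(.6315,.2643,.022,.066)]+[ring(p[0],p[1],zb+z,.036,.044,.45) for z in(0,.085)]
D=model('med',.6197,-.218)[1:]+[ring(.6205,-.216,.008+z,a) for z,a in((0,.034),(.062,.034),(.117,.004))]
montage([('scene',167,240),('scene',305,140)],'pics/p3.png',R+D,S=6,cols=2)
E
```

```text
t 29.62 p [0.6296 0.2613 0.0675] w 0.0365 ff 30.4 F [-0.3 -0.6 -1.9]
x-axis [-0.437  0.9    0.001] z [-0.004 -0.001 -1.   ]
rows units tool xyz [0.047 0.078 0.626]
```

View pics/p3.png

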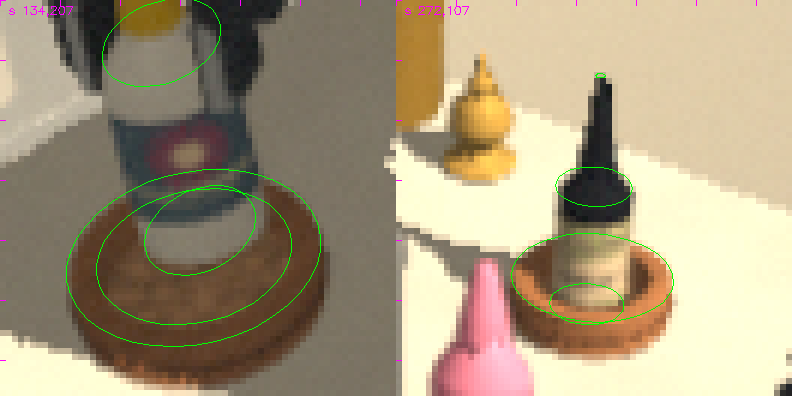

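```bash
python3 -m crank '[[0,0,0,0.02,0.03,0.2,30],[0,0,0,0,0,0.15,30],[0,0,0,0,0,0.05,30],[0,0,0,0,0,0,30]]'|egrep 'ee|ft'; python3 -m crank '[[0,0,0,0,0,0.06,30],[0,0,0,0,0,0,30]]'|egrep 'ee|ft';python3 -m crank '[[0,0,0,0,0,0.04,30],[0,0,0,0,0,0,30]]'|egrep 'ee|ft'
```

```text
ee_pos: [0.6318, 0.2638, 0.0542]
ft_force: [-0.0, 0.5, -0.8]
ee_pos: [0.6319, 0.2638, 0.0521]
ft_force: [-0.2, 0.5, -1.8]
ee_pos: [0.6319, 0.2638, 0.0505]
ft_force: [0.3, -0.3, -1.7]
```

```bash
python3 -m crank '[[0,0,0,0,0,0.05,30],[0,0,0,0,0,0.05,30],[0,0,0,0,0,0,30]]'|egrep 'ee|ft';python3 -m crank '[[0,0,0,0,0,0.03,30],[0,0,0,0,0,0,30]]'|egrep 'ee|ft'; python3 -m crank '[[0,0,0,0,0,0.03,30],[0,0,0,0,0,0,30]]'|egrep 'ee|ft'
```

```text
ee_pos: [0.6317, 0.2637, 0.046]
ft_force: [0.5, -0.2, -1.5]
ee_pos: [0.6318, 0.2638, 0.0451]
ft_force: [0.5, 0.3, -1.5]
ee_pos: [0.6319, 0.2638, 0.044]
ft_force: [-0.3, 0.0, -1.0]
```

```bash
python3 -m crank '[[0,0,0,0,0,0.03,30],[0,0,0,0,0,0,30]]'|egrep 'ee|ft';python3 -m crank '[[0,0,0,0,0,0.02,30],[0,0,0,0,0,0,30]]'|egrep 'ee|ft'
```

```text
ee_pos: [0.6322, 0.2638, 0.0438]
ft_force: [-1.7, -1.2, 6.3]
ee_pos: [0.6324, 0.2638, 0.0437]
ft_force: [-4.1, -2.8, 12.4]
```

Contact. Releasing, rising, and taking a last look.

```bash
python3 -m crank '[[0,0,0,0,0,-0.02,38],[0,0,0,0,0,0,40],[0,0,0,0,0,0,44],[0,0,0,0,0,0,54],[0,0,0,0,0,0,65],[0,0,0,0,0,0,65],[0,0,0,0,0,-0.2,65],[0,0,0,0,0,-0.4,65]]'
python3 -m crank '[[0,0,0,0,0,-0.6,65],[0,0,0,0,0,-0.6,65],[0,0,0,0,0,-0.6,65],[0,0,0,0,0,-0.6,65],[0,0,0,0,0,-0.6,65],[0,0,0,0,0,-0.4,65],[0,0,0,0,0,0,65],[0,0,0,0,0,0,65]]'
python3 - <<'E'
from h import *
a=snapshot('scene');cv2.imwrite('pics/end.png',cv2.resize(a[100:400,90:490],(800,600),interpolation=cv2.INTER_CUBIC))
E
```

```text
t: 31.92
ee_pos: [0.631, 0.2635, 0.0656]
tool_rot: [-0.001, 0.53, 0.848, -0.001]
ft_force: [0.1, -0.0, -0.1]
width: 0.0647
finger_force: 0.0
t: 32.58
ee_pos: [0.6322, 0.2639, 0.2043]
tool_rot: [0.001, 0.53, 0.848, 0.001]
ft_force: [0.3, 0.7, -0.3]
width: 0.0653
finger_force: 0.0
```

View pics/end.png

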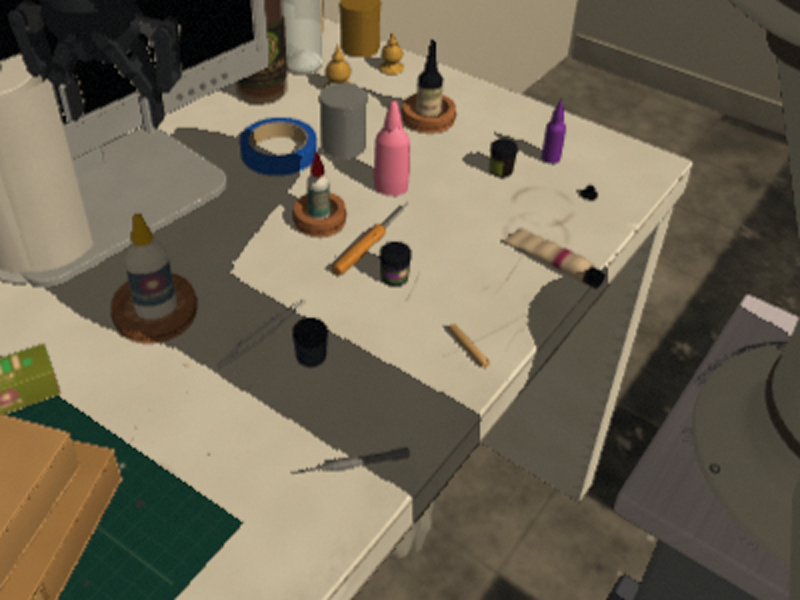

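The picture shows all three bottles upright in their bases: glue at (150,290), dropper at (320,190), fluid at (430,90). The pots and look-alikes are where they were, and the gripper is clear.

```bash
python3 -c "from bench import env; print(env.hand_in())"
```

```text
the job is handed in; nothing more can be done
None
```

The dropper, fluid bottle and glue bottle stand upright in the small, medium and large bases, the pots and look-alikes stand where they were, and the job was handed in at about 33 s; reported tool height was 29 mm low (found by touching the desk with shut fingers, 57 N peak reading) and corrected for.

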